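# Chock the tin on the sloping chute, then draw the bolt

### The job

A tin lies on its side on the sloping chute and only the sliding bolt keeps it from rolling down. Put the loose wedge chock on the chute, nose uphill, and push it in under the bolt until it drives the tin up against the backstop and wedges it there firmly, without crushing it; only then draw the bolt all the way out, so that the tin stays put on the chock alone. Leave the other things where they stand.

Things in the scene. Friction and masses are not known exactly. Their poses are not given: they have to be found in the camera images.
- chute: Fixed aluminium chute, 240 mm long, 106 mm wide. Origin: centre of its underside; x level, to the uphill end; y across it (the bolt is drawn toward -y); z up. Its flat floor rises at 9 degrees toward +x and is 32 mm above the origin at x=0; u = distance along the floor uphill from there. Open lower end u=-120 mm. Side walls 14 mm high, inner faces y=-47, +47 mm.
- chute_stop (a point): Foot of the backstop plate's face, on the chute's middle line, at floor level (u=107 mm). The plate stands 46 mm off the floor. Axes as the chute's.
- chute_bolt_line (a point): Point on the bolt's axis over the chute's middle line: u=34 mm, 34 mm off the floor. The bolt is a 12 mm steel rod across the chute, 28 mm clear beneath, running in two black blocks outside the side walls (y -69 to -53 mm, and 53 to 65 mm) that stand 47 mm off the floor. Axes as the chute's.
- tin_center (a point): Centre of the tin: plain cylinder, diameter 57.4 mm, length 72 mm, about 0.18 kg, lying across the chute between bolt and backstop, with 10 mm of free roll; at the start it leans on the bolt. Wedged against the backstop its centre is at u=78 mm, 28.7 mm off the floor (x=72.8, z=72.6 mm in the chute's frame). The point's z axis is the tin's axis.
- chock: Loose steel wedge chock, 100 long, 60 wide, 0.25 kg. Origin: centre of its flat underside; x points to its thin nose (x=+50 mm), z up. The face rises backward from the nose at 35 degrees to 22 mm height (x=19). When it wedges the tin against the backstop its origin is at about u=19 mm. Sliding it takes 2 to 3 N; then pressing with about 10 N is firm; over 40 N on the tin crushes it.
- chock_post (a point): Centre of the top of the chock's black upright post, 60 mm above the underside, at the tail (chock x=-48 to -32 mm): 16 mm thick along x, 30 mm wide along y. Grasp or push the chock there. Behind the post the base plate ends after 2 mm. Axes as the chock's.
- bolt (a joint): Travel of the bolt in m along the chute's -y: 0 = fully shut (up to 0.01 at the start), 0.095 = fully drawn, against its end stop. About 2 N of friction; it stays where it is left.
- bolt_knob (a point): Centre of the top of the bolt's black upright knob, at y=-98 mm in the chute's frame when shut. The knob is 16 mm thick (20 mm in the uppermost 6 mm) and 50 mm tall, square to the chute floor, and moves with the bolt; its uppermost 30 mm stand clear of the guide block, so it can be pushed toward -y there from the side facing the chute.
- timer: Bystander: squat round cream kitchen timer, 60 mm across, 52 mm tall. Origin at the centre of its underside.
- mill: Bystander: small grey-topped mill, 44 mm across, 90 mm tall. Origin at its underside.
- jar: Bystander: red-capped spice jar, 45 mm across, 108 mm tall. Origin at its underside.
There are look-alikes about, which are no part of the job. Leave any yellow look-alike of the chock alone.

How it is judged:
By the outcome, as a careful person would: the job done as asked, in the order asked, and still so for the second after the job is handed in, with the robot touching nothing.
It also fails if it takes over 58 s, if anything falls off the work surface, if the arm or the gripper's body presses on something with over 40 N, if the wrist force passes 120 N, or if a joint passes its speed limit or range.

### The arm

A 6-joint arm with a two-finger parallel gripper is mounted at the origin on a cart in front of the work surface, level with it; the furniture and walls round the work are solid. World frame = base frame: x ahead of the robot, y to its left, z up, the work surface at z = 0. Lengths are in m, angles in rad, forces in N, time in s.
With the tool pointing down it reaches from about 0.375 to 0.925 m from the base axis. Payload 5.7 kg.
Tool frame: the origin (TCP) lies midway between the tips of the shut fingers; the grasp point (between the pads) lies 19 mm behind it; z points along the fingers, y is the line along which they close (so a half turn about z gives the same grasp; the last joint's range is limited). The gripper opens to 88 mm and grips with 3 to 60 N. Pads are 20 mm wide; open, the fingers measure 115 mm over their backs; the gripper's body (75 mm by 178 mm) begins 61 mm behind the grasp point.
Start: joints at [-1.26, 0.359, 1.51, -0, 1.272, -0.115], TCP at [0.248, -0.546, 0.223] pointing down, gripper open.
Joint ranges: [-2.97, 2.97], [-1.01, 2.36], [0.21, 2.38], [-0.96, 4.11], [0.2, 2.71], [-2.98, 2.98]. Speed limits (rad/s): [2.39, 2.39, 3.14, 3.14, 3.14, 3.14].

### API

Orientations are given as a unit quaternion [x, y, z, w].
In Python, from bench import move_ptp, servo_line, goto_joints, move_gripper, sleep, inverse_kinematics, capture, PlanningError, close_job, spot_in, silhouettes, current_clock, current_joint_pos, current_qvel, current_joint_torque, current_position, current_orientation, current_force, current_torque, current_finger_gap, current_grip_force gives the robot as it stands. Calls block until the motion is done:
- move_ptp(position, orientation): joint-space move of the TCP to a pose.
- servo_line(position, orientation=None, rate=0.15, contact_N=None): straight line of the TCP; orientation=None keeps the orientation; rate is the mean speed in m/s. With contact_N (N) it stops when the force on the tool has changed by that much, and returns True; else False.
- goto_joints(angles): joint-space move.
- move_gripper(opening): finger opening in m; the grip force is fixed at half the most; returns when the fingers have stopped.
- sleep(seconds).
- inverse_kinematics(position, orientation): joint angles nearest the present ones, or None.
- capture(name): name is "side" or "top"; returns a dict with "image" (420x560x3 uint8, blue, green, red), "range_z" (420x560 float32, m along the optical axis (not along the pixel's ray), 0 where there is no reading), "intrinsics" (3x3 intrinsics, pixels), "k1" (the pictures are not rectified: a ray, as slopes to the right and down, at radius r is drawn at 1 + k1 r^2 times it, then the intrinsics apply), "R" (3x3) and "t" (3): a world point X has camera coordinates R X + t. Camera axes: x right, y down, z forward; pixel columns grow to the right and rows downward; lengths in m; the calibration is good to about 2 mm. A picture is of the moment at which its call begins.
A pose or a line that the arm cannot do raises PlanningError and nothing moves.
- close_job(): hands the job in; it is judged then, once.
Trained networks look in the newest picture that a camera, given by its name, has taken for a name from the list of things; names that differ only in an ending like _2 or _b are one class to them, and where a whole thing is asked for, a point or a joint stands for the part that bears it (a point fixed in the world has none). Each returns a list of dicts, best first, with "conf" (0 to 1); they miss things now and then, are a little off and sometimes report something else, mostly with a low value. They report only what shows in the picture. A call takes as long as a camera call. They do not tell look-alikes from the thing itself.
- spot_in(camera, query): "xy" ([column, row] in pixels, amid what is visible of it).
- silhouettes(camera, query): "region" (420x560 bool, what is visible of it) and "xy" ([column, row] in pixels, amid what is visible of it).
Readings, each from a call of its own:
- current_clock(): time.
- current_joint_pos(): joint angles.
- current_qvel(): joint speeds.
- current_joint_torque(): joint torques, N m.
- current_position(): TCP position.
- current_orientation(): TCP orientation.
- current_force(): force on the tool from outside, world axes, zero at the start.
- current_torque(): the same for the moment, N m.
- current_finger_gap(): finger opening in m.
- current_grip_force(): force on a finger pad.
Only numpy, scipy, OpenCV 4.12 (cv2) and the standard library are available. Lean on these libraries where they do the work, as an engineer would, in place of code of your own. Each camera call takes 0.05 s, during which the arm holds its last target. There are 200 camera calls.

## Working session

There is one attempt and no reset: what is moved stays moved. The work goes in short steps, each a Python script; the robot and the scene stay as the last script left them, time stands still between calls to the robot, and variables do not carry over. Pictures are saved under pics/ and viewed, at most 10 in all, crops included, and the job is handed in when it is done.

```bash
mkdir -p pics; ls
cat > h.py <<'E'
import numpy as np, cv2
from bench import *
def px2ray(c,uv):
    K=c["intrinsics"];d=np.array([(uv[0]-K[0,2])/K[0,0],(uv[1]-K[1,2])/K[1,1]]);s=d.copy()
    for _ in range(20): s=d/(1+c["k1"]*(s@s))
    return np.array([s[0],s[1],1.])
def cloud(c):
    K=c["intrinsics"];v,u=np.mgrid[0:420,0:560]
    d=np.stack([(u-K[0,2])/K[0,0],(v-K[1,2])/K[1,1]],-1);s=d.copy()
    for _ in range(20): s=d/(1+c["k1"]*(s**2).sum(-1,keepdims=True))
    z=c["range_z"][...,None];P=np.concatenate([s*z,z],-1)
    W=(P-c["t"])@c["R"]; W[c["range_z"]==0]=np.nan
    return W
def proj(c,X):
    p=c["R"]@np.asarray(X)+c["t"];s=p[:2]/p[2];s=s*(1+c["k1"]*(s@s));K=c["intrinsics"]
    return np.array([K[0,0]*s[0]+K[0,2],K[1,1]*s[1]+K[1,2]])
E
python3 - <<'E'
from h import *
for n in("side","top"):
    c=capture(n);cv2.imwrite(f"pics/{n}0.png",c["image"]);W=cloud(c)
    print(n,"cam at",(-c["R"].T@c["t"]).round(3))
    for q in["chute","tin_center","chock","chock_post","bolt","bolt_knob","timer","mill","jar"]:
        for r in silhouettes(n,q)[:3]:
            w=W[r["region"]];w=w[~np.isnan(w[:,0])]
            print(q,round(r["conf"],2),np.round(r["xy"]),r["region"].sum(),np.median(w,0).round(3) if len(w) else None,np.percentile(w,97,axis=0).round(3) if len(w) else None)
print(current_clock())
E
```

```text
pics
side cam at [1.025 0.078 0.928]
chute 0.67 [309. 200.] 2832 [ 0.462 -0.02   0.033] [0.554 0.1   0.096]
tin_center 0.95 [335. 198.] 718 [0.468 0.05  0.091] [0.488 0.076 0.101]
chock 0.92 [245. 231.] 738 [ 0.599 -0.163  0.007] [ 0.63 -0.12  0.06]
chock_post 0.68 [242. 233.] 778 [ 0.599 -0.162  0.006] [ 0.631 -0.117  0.06 ]
chock_post 0.63 [213. 177.] 644 [ 0.442 -0.317  0.01 ] [ 0.484 -0.267  0.059]
bolt 0.67 [321. 203.] 319 [0.487 0.012 0.077] [0.562 0.023 0.12 ]
bolt 0.51 [217. 174.] 601 [ 0.443 -0.314  0.009] [ 0.484 -0.268  0.057]
bolt_knob 0.81 [317. 205.] 294 [0.494 0.012 0.077] [0.562 0.02  0.12 ]
bolt_knob 0.25 [200. 219.] 269 [ 0.61  -0.287  0.038] [ 0.631 -0.272  0.053]
timer 0.61 [198. 218.] 263 [ 0.611 -0.287  0.038] [ 0.631 -0.273  0.053]
timer 0.47 [319. 204.] 290 [0.493 0.012 0.077] [0.562 0.022 0.12 ]
mill 0.67 [345. 264.] 346 [0.626 0.116 0.061] [0.634 0.134 0.089]
jar 0.9 [356. 294.] 537 [0.703 0.147 0.105] [0.714 0.167 0.11 ]
top cam at [ 0.385 -0.096  0.944]
chute 0.79 [239. 270.] 4061 [ 0.453 -0.028  0.033] [0.516 0.088 0.097]
chute 0.6 [349. 200.] 561 [ 0.604 -0.299  0.039] [ 0.637 -0.275  0.055]
tin_center 0.89 [206. 271.] 839 [0.451 0.042 0.097] [0.484 0.073 0.102]
chock 0.69 [292. 208.] 1021 [ 0.594 -0.167  0.008] [ 0.63  -0.121  0.062]
chock 0.64 [361. 269.] 1025 [ 0.442 -0.313  0.009] [ 0.483 -0.268  0.062]
chock_post 0.87 [358. 271.] 1043 [ 0.442 -0.314  0.009] [ 0.482 -0.268  0.062]
chock_post 0.76 [293. 210.] 937 [ 0.593 -0.166  0.008] [ 0.625 -0.122  0.062]
bolt 0.76 [221. 258.] 373 [0.478 0.011 0.078] [0.556 0.019 0.122]
bolt_knob 0.92 [218. 257.] 402 [0.48  0.011 0.078] [0.557 0.019 0.122]
timer 0.59 [352. 201.] 575 [ 0.605 -0.299  0.039] [ 0.638 -0.275  0.055]
mill 0.71 [178. 205.] 361 [0.604 0.107 0.068] [0.623 0.127 0.091]
mill 0.43 [238. 268.] 4326 [ 0.453 -0.023  0.033] [0.517 0.089 0.097]
jar 0.86 [157. 172.] 551 [0.68  0.141 0.102] [0.705 0.164 0.112]
1.0
```

View pics/side0.png

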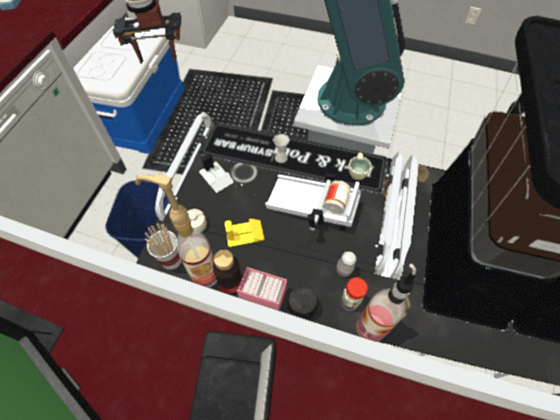

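View pics/top0.png

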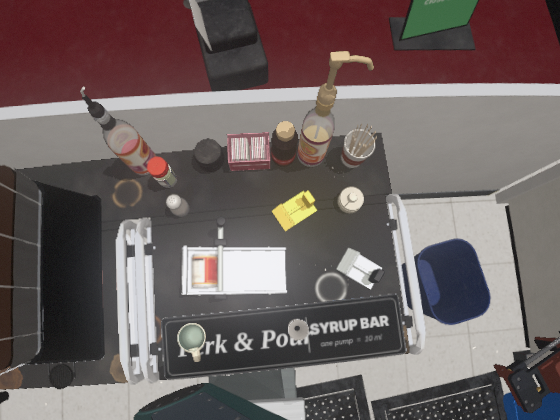

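The chock candidates are the yellow one at top (295,210) and the white/grey one with a black post at top (360,269). The yellow is the look-alike, so I take the white one. I'll fit poses from the depth data and check them on an enlarged crop.

```bash
cat > fit.py <<'E'
from h import *
from scipy.optimize import least_squares
S9,C9=np.sin(np.radians(9)),np.cos(np.radians(9))
def chute2w(p,u,y,h):   # floor coords -> world
    a=p[2];X=u*C9-h*S9;Z=.032+u*S9+h*C9
    return np.array([p[0]+X*np.cos(a)-y*np.sin(a),p[1]+X*np.sin(a)+y*np.cos(a),Z])
def w2chute(p,W):
    a=p[2];d=W-np.array([p[0],p[1],.032])
    X=d[:,0]*np.cos(a)+d[:,1]*np.sin(a);Y=-d[:,0]*np.sin(a)+d[:,1]*np.cos(a)
    return np.c_[X*C9+d[:,2]*S9,Y,-X*S9+d[:,2]*C9]
def box(q,lo,hi):
    c=(np.array(lo)+hi)/2;e=np.abs(q-c)-(np.array(hi)-lo)/2
    return np.linalg.norm(np.maximum(e,0),axis=1)+np.minimum(e.max(1),0)
def chute_sdf(q,tu):
    L=[box(q,[-.12,-.053,-.03],[.12,.053,0]),box(q,[-.12,.047,-.03],[.12,.053,.014]),box(q,[-.12,-.053,-.03],[.12,-.047,.014]),
       box(q,[.028,-.069,0],[.040,-.053,.047]),box(q,[.028,.053,0],[.040,.065,.047]),
       np.hypot(q[:,0]-.034,q[:,2]-.034)-.006]
    t=np.maximum(np.hypot(q[:,0]-tu,q[:,2]-.0287)-.0287,np.abs(q[:,1])-.036+0)
    return np.min(L+[t,box(q,[.107,-.053,0],[.113,.053,.046])],0)
def chock_sdf(p,W):
    a=p[2];d=W[:,:2]-p[:2];x=d[:,0]*np.cos(a)+d[:,1]*np.sin(a);y=-d[:,0]*np.sin(a)+d[:,1]*np.cos(a)
    q=np.c_[x,y,W[:,2]]
    post=box(q,[-.048,-.015,0],[-.032,.015,.06])
    t=np.tan(np.radians(35));pl=(q[:,2]-(.05-x)*t)*np.cos(np.radians(35))
    w=np.maximum(box(q,[-.02,-.03,0],[.05,.03,.022]),pl)
    return post,w,q
E
cat > a.py <<'E'
from fit import *
cs={}
for n in("side","top"):
    c=capture(n);W=cloud(c).reshape(-1,3);cs[n]=c
    W=W[~np.isnan(W[:,0])]
    m=(abs(W[:,0]-.46)<.13)&(abs(W[:,1]+.02)<.17)&(W[:,2]>.012)&(W[:,2]<.14)
    P=W[m]
    f=lambda p:np.clip(chute_sdf(w2chute(p,P+[0,0,p[4]]),p[3]),-.03,.03)
    best=min((least_squares(f,[.46+dx,-.02+dy,np.pi/2,.068,0],loss="soft_l1",f_scale=.002,x_scale=[.01,.01,.05,.01,.003]) for dx in(-.01,.01) for dy in(-.02,0,.02)),key=lambda r:r.cost)
    print(n,"chute",best.x.round(4),len(P),"med|r|",np.median(abs(best.fun)).round(4))
    q=w2chute(best.x,P+[0,0,best.x[4]]);k=(q[:,1]<-.08)&(q[:,2]>.03);print(" knob pts ctr (u,y,h)",((q[k].min(0)+q[k].max(0))/2).round(4),q[k].max(0).round(4),k.sum())
    m=(abs(W[:,0]-.442)<.075)&(abs(W[:,1]+.313)<.075)&(W[:,2]<.08)
    A=W[m]
    T=A[A[:,2]>.05];print(" posttop",T.mean(0).round(4),(T.max(0)-T.min(0)).round(3),len(T))
    B=A[A[:,2]>.005]; r=cv2.minAreaRect(B[:,:2].astype(np.float32));print(" rect",np.round(r[0],4),np.round(r[1],4),r[2])
    z=np.histogram(B[:,2],bins=np.arange(0,.066,.004))[0];print(z)
    def g(p):
        a,b,q=chock_sdf(p,B);return np.clip(np.minimum(np.minimum(a,b),np.maximum(0,box(q,[-.05,-.03,0],[-.02,.03,.008]))),-.03,.03)
    bb=min((least_squares(g,[.442,-.313,y0],loss="soft_l1",f_scale=.002,x_scale=[.01,.01,.1]) for y0 in np.arange(0,2.5,.3)),key=lambda r:r.cost)
    print(" chock",bb.x.round(4),np.median(abs(bb.fun)).round(4))
    R=W[(W[:,0]>.3)&(W[:,0]<.75)&(W[:,1]<-.36)&(W[:,1]>-.45)]; print(" rail",R[R[:,2]>.02].min(0).round(3) if len(R) else 0,R.max(0).round(3))
    N=W[(abs(W[:,0]-.43)<.2)&(abs(W[:,1]+.2)<.25)&(W[:,2]>.1)];print(" tall",len(N),N.max(0).round(3) if len(N) else 0)
c=cs["top"]["image"]
cv2.imwrite("pics/crop1.png",cv2.resize(c[185:345,165:405],None,fx=3.2,fy=3.2,interpolation=cv2.INTER_CUBIC))
E
python3 a.py
```

```text
side chute [ 4.5080e-01 -1.2600e-02  1.5512e+00  6.6500e-02 -7.0000e-04] 3653 med|r| 0.0012
 knob pts ctr (u,y,h) [ 0.0311 -0.097   0.0596] [ 0.0405 -0.0805  0.0865] 119
 posttop [ 0.4245 -0.3398  0.0573] [0.031 0.022 0.01 ] 47
 rect [ 0.4313 -0.3142] [0.1366 0.1262] 89.74580383300781
[  0 136  66  73  73  37   8  10   7  12   8   8  11   8  30   6]
 chock [ 0.4437 -0.3085  0.9715] 0.0014
 rail [ 0.301 -0.43   0.02 ] [ 0.75  -0.36   0.076]
 tall 3883 [0.565 0.05  0.5  ]
top chute [ 4.5130e-01 -1.5100e-02  1.5441e+00  6.8000e-02 -1.4000e-03] 5327 med|r| 0.0011
 knob pts ctr (u,y,h) [ 0.034  -0.0954  0.062 ] [ 0.0436 -0.081   0.0889] 111
 posttop [ 0.4222 -0.3415  0.0603] [0.031 0.028 0.014] 109
 rect [ 0.4414 -0.3137] [0.1477 0.1484] 89.9000473022461
[  0 506 116  82 103  82  17   7   5   5   5  10   7   5  26  71]
 chock [ 0.4454 -0.3078  0.9888] 0.0018
 rail [ 0.3   -0.434  0.022] [ 0.749 -0.36   0.076]
 tall 2805 [0.562 0.05  0.597]
```

View pics/crop1.png

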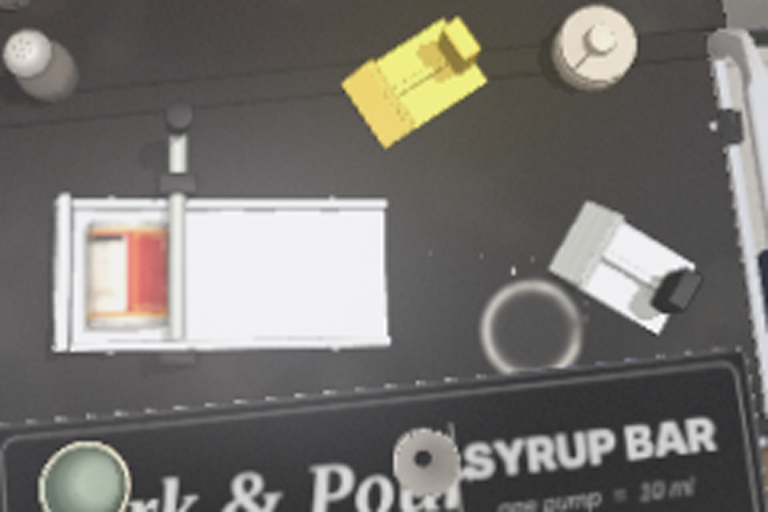

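The crop shows the grey-white chock at crop (625,265), with its black post at (677,290) and nose up-left. It is clearly not the yellow one at (415,80). The fitted post (0.422,-0.341, z=0.06) agrees with the post-top cluster. The chute fit agrees to about 2 mm between the two cameras, so I'll pick.

```bash
cat > m.py <<'E'
from fit import *
from scipy.spatial.transform import Rotation as Rn
CH=np.array([.4511,-.0139,1.5477])
def quat(yaw,pitch=0):  # chock frame yaw, nose up pitch -> tool: z=-cz,y=-cy,x=cx
    F=(Rn.from_euler("z",yaw)*Rn.from_euler("y",-pitch)).as_matrix()
    return Rn.from_matrix(np.c_[F[:,0],-F[:,1],-F[:,2]]).as_quat()
QC=quat(CH[2],np.radians(9))
def cp(u,y,h): return chute2w(CH,u,y,h)
E
python3 - <<'E'
from m import *
q=quat(.98);p=np.array([.4222,-.3413,0])
print("orient",current_orientation(),q,QC)
print(inverse_kinematics(p+[0,0,.12],q),inverse_kinematics(cp(-80e-3,0,.06),QC),inverse_kinematics(cp(.034,-.18,.06),QC))
move_gripper(.052)
move_ptp(p+[0,0,.11],q)
print(servo_line(p+[0,0,.028],rate=.1,contact_N=8),current_position())
f0=current_force();move_gripper(.0)
print(current_finger_gap(),current_grip_force(),current_force()-f0,current_clock())
print(servo_line(current_position()+[0,0,.09],rate=.1),current_finger_gap(),current_force()-f0)
c=capture("top");cv2.imwrite("pics/lift.png",cv2.resize(c["image"][185:345,165:405],None,fx=3,fy=3))
print(current_clock())
E
```

```text
orient [ 9.77423952e-01  2.11287518e-01 -2.67959249e-06 -5.41492328e-05] [0.88233286 0.47062589 0.         0.        ] [ 0.71302043  0.69673957  0.05611593 -0.05483459]
[-8.07087280e-01  3.94591328e-01  1.74899905e+00 -4.44089210e-16
  9.98002277e-01 -2.16290953e-01] [-0.49228077  0.38551666  1.93402766  0.17888195  0.90138269 -0.58593174] [-0.19384738  0.53829339  1.56865271  0.17683257  1.06821551 -0.2587033 ]
False [ 0.42252142 -0.34175323  0.02844484]
0.02978421798946943 30.000837743282318 [0.18245222 1.08288438 3.19142123] 4.3917
False 0.02964458712553489 [ 0.36342468 -0.36523196 -4.83056237]
5.4917
```

```bash
python3 - <<'E'
from m import *
move_ptp(cp(-.08,0,.09),QC)
servo_line(cp(-.08,0,.034),rate=.1)
f0=current_force()
print(servo_line(cp(-.08,0,.020),rate=.015,contact_N=4),w2chute(CH,current_position()[None]).round(4),current_force()-f0)
move_gripper(.045); print(current_force()-f0)
for n in("top","side"):
    c=capture(n);W=cloud(c).reshape(-1,3);W=W[~np.isnan(W[:,0])];q=w2chute(CH,W)
    k=(q[:,0]>-.11)&(q[:,0]<.02)&(abs(q[:,1])<.042)&(q[:,2]>.004)&(q[:,2]<.024);print(n,q[k].min(0).round(4),q[k].max(0).round(4))
    a=c["image"][230:310,200:340] if n=="top" else c["image"][150:240,240:380]
    cv2.imwrite(f"pics/pl_{n}.png",cv2.resize(a,None,fx=5,fy=5,interpolation=cv2.INTER_CUBIC))
print(current_clock())
E
python3 -c "
import cv2,numpy as np
a=cv2.imread('pics/pl_top.png');b=cv2.imread('pics/pl_side.png')
b=cv2.resize(b,(400,257));a=cv2.resize(a,(400,229));cv2.imwrite('pics/pl.png',np.vstack([a,b]))"
```

```text
True [[-0.0801 -0.0003  0.0284]] [-0.04906072  0.3718306   7.07248009]
[-0.31775731 -0.41195739  2.7414475 ]
top [-0.0455 -0.0409  0.004 ] [0.02   0.0373 0.0236]
side [-0.1048 -0.0391  0.004 ] [0.0151 0.0291 0.024 ]
8.2167
```

View pics/pl.png

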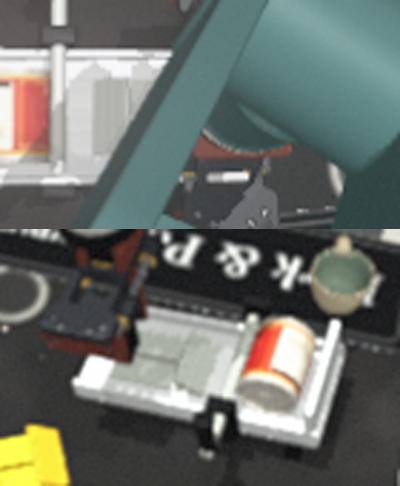

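The chock sits flat on the floor, centred, with nose uphill. The side crop shows it at about (170,360), short of the bolt. Next I regrip and push.

Run:
```python
from m import *
f0=current_force(); ex=chute2w(CH,1,0,0)-chute2w(CH,0,0,0)
move_gripper(0);h=w2chute(CH,current_position()[None])[0,2]
print("grip",current_finger_gap(),h,current_force()-f0)
fu=lambda:round(float((current_force()-f0)@ex),2)
print(servo_line(cp(-.036,0,h),rate=.05,contact_N=15),fu(),current_force()-f0)
r=servo_line(cp(-.010,0,h),rate=.006,contact_N=13)
print(r,"origin u",w2chute(CH,current_position()[None])[0]+[.04,0,0],fu(),current_force()-f0)
sleep(.3);print(fu(),current_clock())
c=capture("side");W=cloud(c).reshape(-1,3);W=W[~np.isnan(W[:,0])];q=w2chute(CH,W)
t=q[(q[:,2]>.052)&(abs(q[:,1])<.034)&(q[:,0]>.045)&(q[:,0]<.1)];print("tin top u",t.mean(0).round(4),len(t))
cv2.imwrite("pics/push.png",cv2.resize(c["image"][140:250,230:390],None,fx=4,fy=4,interpolation=cv2.INTER_CUBIC))
```

```text
grip 0.02978648696879978 0.027876011285115528 [ 0.82742953 -0.40074417 -0.4311001 ]
False 1.39 [1.44646891 1.17116538 1.29239946]
True origin u [ 0.01986302 -0.00034128  0.0280384 ] -2.15 [ 0.32716889 -2.23955271  0.36891133]
-0.68 12.6167
tin top u [0.0593 0.0095 0.4003] 1665
```

View pics/push.png

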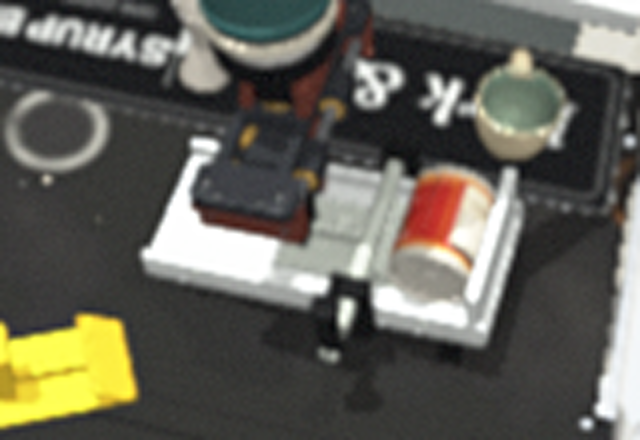

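The tin is against the backstop and the chock origin is at u≈20 mm as expected. The force relaxed once the line stopped, so I press on in small held steps until the held force is about 10 N.

Run:
```python
from m import *
ex=chute2w(CH,1,0,0)-chute2w(CH,0,0,0)
fu=lambda:float(np.mean([current_force()@ex for _ in range(5)]))
c0=w2chute(CH,current_position()[None])[0];f0=fu();print("abs",f0,c0)
for i in range(1,14):
    r=servo_line(cp(c0[0]+.0004*i,0,c0[2]),rate=.006,contact_N=22);sleep(.15)
    f=fu();print(i,r,round(f,2),current_force().round(1),w2chute(CH,current_position()[None])[0,0].round(5))
    if f<-12.5 or r: break
print(current_finger_gap(),current_clock())
```

```text
abs -1.0798774834506795 [-0.0202401  -0.00033538  0.02792125]
1 False -3.51 [-0.5 -3.9  2.1] -0.02014
2 False -5.18 [ 0.4 -5.5  1.4] -0.02008
3 False -7.08 [ 0.3 -7.5  1.8] -0.02003
4 False -9.04 [-1.  -9.8  4. ] -0.01996
5 False -10.03 [ -2.4 -10.7   4.1] -0.0199
6 False -12.17 [ -1.8 -12.7   2.7] -0.01984
7 False -12.55 [ -1.7 -13.2   3.5] -0.0198
0.03018298609111635 15.475
```

Run:
```python
from m import *
c0=w2chute(CH,current_position()[None])[0]
move_gripper(.044)
print("rel",current_force().round(1))
servo_line(cp(c0[0],0,.10),rate=.1)
move_ptp(cp(.034,-.058,.13),QC); move_gripper(0)
c=capture("side");W=cloud(c).reshape(-1,3);W=W[~np.isnan(W[:,0])];q=w2chute(CH,W)
t=q[(q[:,2]>.0545)&(q[:,2]<.062)&(abs(q[:,1])<.034)&(q[:,0]>.05)&(q[:,0]<.1)];print("tin top u",t.mean(0).round(4),len(t))
t=q[(q[:,2]>.052)&(q[:,2]<.064)&(abs(q[:,1])<.018)&(q[:,0]>-.05)&(q[:,0]<.0)];print("post",t.mean(0).round(4) if len(t) else 0,len(t))
k=q[(q[:,1]<-.08)&(q[:,1]>-.13)&(q[:,2]>.07)&(q[:,2]<.095)&(abs(q[:,0]-.034)<.015)];print("knob",k.min(0).round(4) if len(k) else 0,k.max(0).round(4) if len(k) else 0,len(k))
cv2.imwrite("pics/rel.png",cv2.resize(c["image"][140:250,230:390],None,fx=4,fy=4,interpolation=cv2.INTER_CUBIC))
print(current_clock())
```

```text
rel [ 0.4 -0.7  0.1]
tin top u [0.0794 0.0002 0.0567] 190
post 0 0
knob [ 0.0246 -0.112   0.0709] [ 0.0424 -0.0942  0.0874] 53
18.0833
```

View pics/rel.png

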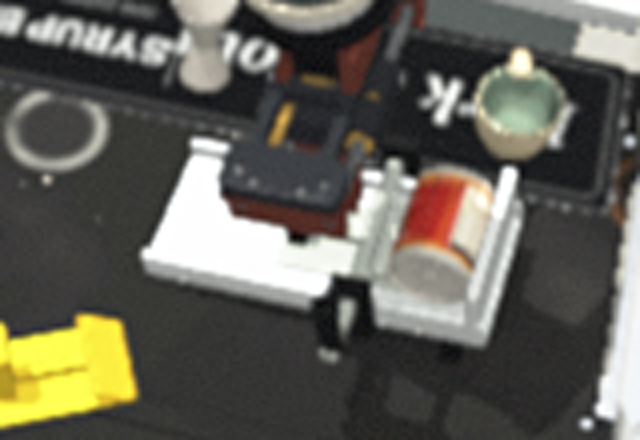

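The tin stays against the backstop (u≈79) with the chock released. Next I draw the bolt.

Run:
```python
from m import *
print(servo_line(cp(.034,-.058,.062),rate=.08,contact_N=6))
Y=lambda:w2chute(CH,current_position()[None])[0].round(4)
print(servo_line(cp(.034,-.155,.062),rate=.05,contact_N=15),Y(),current_force().round(1))
print(servo_line(cp(.034,-.20,.062),rate=.015,contact_N=12),Y(),current_force().round(1))
y=Y()[1]
for i in range(1,12):   # confirm end stop with held force
    servo_line(cp(.034,y-.0006*i,.062),rate=.01);sleep(.1);f=current_force()
    if f[0]<-11: break
print(i,Y(),f.round(1))
servo_line(cp(.034,Y()[1]+.012,.062),rate=.05)
servo_line(cp(.034,-.14,.15),rate=.15)
goto_joints([-1.26,.359,1.51,0,1.272,-.115])
for n in("side","top"):
    c=capture(n);W=cloud(c).reshape(-1,3);W=W[~np.isnan(W[:,0])];q=w2chute(CH,W)
    t=q[(q[:,2]>.0545)&(q[:,2]<.062)&(abs(q[:,1])<.034)&(q[:,0]>.04)&(q[:,0]<.1)];print("tin",t.mean(0).round(4),len(t))
    t=q[(q[:,2]>.052)&(q[:,2]<.064)&(abs(q[:,1])<.02)&(q[:,0]>-.06)&(q[:,0]<.02)];print("post",t.mean(0).round(4),len(t))
    k=q[(q[:,1]<-.08)&(q[:,1]>-.25)&(q[:,2]>.07)&(q[:,2]<.095)&(abs(q[:,0]-.034)<.02)];print("knob",k.min(0).round(4),k.max(0).round(4),len(k))
    a=c["image"][180:310,150:330] if n=="top" else c["image"][140:270,220:400]
    cv2.imwrite(f"pics/e_{n}.png",cv2.resize(a,(540,390),interpolation=cv2.INTER_CUBIC)[:,:395])
cv2.imwrite("pics/end.png",np.hstack([cv2.imread("pics/e_top.png"),cv2.imread("pics/e_side.png")]))
print(current_clock())
```

```text
False
False [ 0.0341 -0.1549  0.062 ] [-1.  -0.9 -0.2]
True [ 0.034  -0.1737  0.0612] [ 1.1  0.6 -0.3]
7 [ 0.0341 -0.1742  0.0615] [-13.   -1.5   4.4]
tin [ 0.0788 -0.0005  0.0567] 184
post [-0.0197 -0.0033  0.0593] 65
knob [ 0.0233 -0.2037  0.0703] [ 0.0432 -0.1864  0.0859] 63
tin [0.0773 0.0011 0.0577] 398
post [-0.0207 -0.0001  0.0614] 90
knob [ 0.0228 -0.2026  0.0701] [ 0.0425 -0.1831  0.0882] 65
28.9417
```

View pics/end.png

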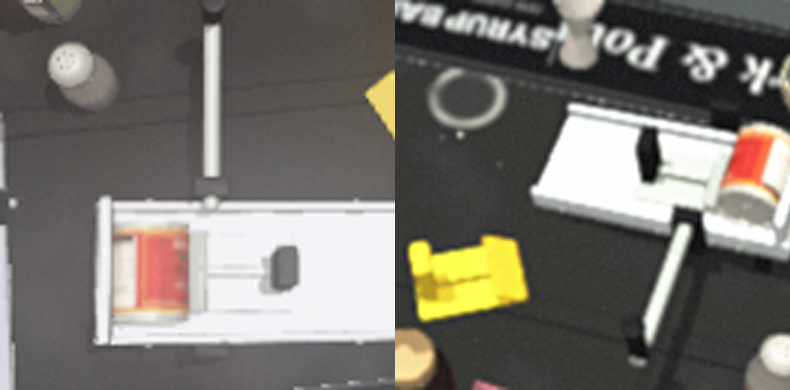

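The bolt is fully drawn: its knob is at y≈-193 mm against the end stop, at top crop (212,10). The tin is held at u≈78 by the chock alone, at top crop (150,270), and the mill and yellow chock are undisturbed.

```bash
python3 -c "
from bench import *
print(close_job())"
```

```text
the job is handed in; nothing more can be done
None
```

Job handed in at about 29 s: the chock holds the tin firmly against the backstop, the bolt was then drawn to its end stop, and the arm is clear with nothing else touched.

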